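Wedge the loose front of a shell case

TASK

The front rail of the low glazed shell case hangs free over the bench. Take the wooden wedge out of its tray and push it, lying flat and square to the rail, thin end first under the middle of the front rail until it jams tight there; push firmly but do not force it, as the case would crack. Let go of the wedge and leave it jammed, and do not disturb the shell, the jar or the brush or lean on the case.

Things in the scene. Friction and masses are not known exactly. Their poses are not given: they have to be found in the camera images.
- case: Low glazed case of brown wood with shells inside, 260 mm wide (its y), 200 mm deep (its x), at most 62 mm high, immovably bolted to the bench by a bearer under its back; turned up to 0.3 rad. Origin on the bench top straight below the lower front edge of the front rail, at mid width; x points level inward under the case (away from the robot), z up.
- rail (a point): Same point and axes as case: bench top below the middle of the front rail. The free gap between bench and rail is 11 to 16 mm high, different every time and not measured; the flat underside behind it is level or falls slightly towards the bearer, which begins 147 mm in.
- wedge: Pale wooden wedge, 90 mm long (its x), 34 mm wide (its y), 30 to 60 g; underside flat, top sloping evenly from 20 mm thick at the butt (-x end) to 5 mm at the thin end (+x end). Origin at the centre of the underside. Starts lying flat in one of the two trays. It slides on the bench wood on wood (friction 0.5 to 0.7) and stays jammed when let go.
- wedge_tip (a point): Middle of the thin end's lower edge, 45 mm along the wedge's x from its origin. The wedge meets the rail with 36 to 66 mm of its length under it, depending on the gap.
- wedge_butt (a point): Middle of the butt's lower edge, 45 mm against the wedge's x from its origin; the butt is an upright face 34 mm wide, 20 mm high. Until the wedge meets the rail it slides almost freely; then the level push needed rises steeply, some 20 to 40 N a mm. A push on the butt of 15 to 25 N makes it tight; under 12 N it may be loose, over 35 N forces it.
- wedge_tray: Shallow white card tray, fixed, 160 x 150 mm outside, walls 3 mm thick and 18 mm high, floor 4 mm thick; the wedge lies in it. Origin at the centre of its underside. Stands to the left or right of the way to the case.
- shell_tray: A second tray of the same size, on the other side, with a shell in it; fixed.
- shell: Spired sea shell, 75 mm long and 40 mm thick, lying in the other tray; leave alone. Origin at the centre of its underside.
- jar: Closed glass jar, 60 mm across and 110 mm high, standing left of the case; leave alone. Origin at the centre of its foot.
- brush: Long-handled brush lying on the bench right of the case; leave alone. Origin under its middle.
Mind the look-alikes: they are no part of the job. Leave any blue or green look-alike of the wedge alone.

How it is judged:
On the way:
1. the wedge's thin end is under the middle part of the front rail, the wedge flat (x of wedge_tip in the frame of rail above 0.004 m and height (world z) of wedge below 0.012 m and angle between wedge's own z axis and vertical below 0.2 rad and y of wedge_tip in the frame of rail between -0.05 and 0.05 m), for 0.1 s.
At the end, for the whole second after the job is handed in: The wedge lies flat on the bench (within 0.06 rad), at rest and let go, its thin end more than 25 mm under the front rail and within 35 mm of the rail's middle, its butt outside, square to the rail within 0.25 rad, and jammed: it is squeezed against the case with more than 4 N (contact force between wedge and case above 4 N and x of wedge_tip in the frame of rail above 0.025 m and x of wedge_butt in the frame of rail below -0.01 m and y of wedge_tip in the frame of rail between -0.035 and 0.035 m and angle between the x axis of wedge and the x axis of rail, either way round below 0.25 rad and angle between wedge's own z axis and vertical below 0.06 rad and height (world z) of wedge below 0.004 m and linear speed of wedge below 0.01 m/s); the robot touches nothing.
It fails at once if the wedge is forced: it presses on the case with more than 25 N (contact force between wedge and case above 25 N).
It fails at once if the robot leans on the case with more than 10 N (contact force between any of the fingers, the arm and case above 10 N).
It fails at once if the shell, jar or brush is moved by more than 20 mm (distance of any of shell, jar, brush from where it was at the start of the episode above 0.02 m).
It also fails if it takes over 61 s, if anything falls off the work surface, if the arm or the gripper's body presses on something with over 40 N, if the wrist force passes 120 N, or if a joint passes its speed limit or range.

ROBOT

A 6-joint arm with a two-finger parallel gripper is mounted at the origin on the work surface. World frame = base frame: x ahead of the robot, y to its left, z up, the work surface at z = 0. Lengths are in m, angles in rad, forces in N, time in s.
With the tool pointing down it reaches from about 0.425 to 0.95 m from the base axis. Payload 3.5 kg.
Tool frame: the origin (TCP) lies at the very end of the fingers, on their centre line; the grasp point (between the pads) lies 19 mm behind it (ctrl.grip_point_offset is the distance from the TCP to the grasp point, in m); z points along the fingers, y is the line along which they close (so a half turn about z gives the same grasp; the last joint's range is limited). The gripper opens to 85 mm and grips with 20 to 120 N. Pads are 22 mm wide; open, the fingers measure 114 mm over their backs; the gripper's body (76 mm by 85 mm) begins 54 mm behind the grasp point. The pads swing forward as they close: fully open they stand 13 mm farther back than shut.
Start: joints at [-1.385, 0.286, 1.577, -0, 1.279, -0.15], TCP at [0.222, -0.637, 0.231] pointing down, gripper open.
Joint ranges: [-2.77, 2.77], [-0.9, 2.22], [0.21, 2.48], [-1.53, 4.67], [0.24, 2.81], [-2.84, 2.84]. Speed limits (rad/s): [2.79, 2.79, 3.14, 3.14, 3.14, 3.14].

INTERFACE

Orientations are given as a unit quaternion [x, y, z, w].
In Python, from plant import telemetry, vision, ctrl gives the robot as it stands.
- The arm moves only by the tool arm_command, never from a script. Its argument "series" is one flat list of numbers, 7 for each row, row after row: the shift along the tool's x, y, z in cm, then the turn, a rotation vector about the tool's x, y, z in degrees, then the closure, from 0 (fully open) to 1 (shut). A call has 1 to 10 rows; each row is the pose to reach, as a shift and turn from the pose commanded when the call began, along the tool's axes at that moment; what a row does not reach only later rows make up. A row lasts 1/12 s, in which the tool goes at most 41.7 mm and 7.16 degrees, less where a joint would pass 70% of its speed; a pose out of reach is approached as far as the arm can. A call with a gripper value outside its range is refused whole. The fingers move at their own pace and stop on an object; "force" is the grip in N (left out, the last holds). Time passes only in rows, so rows that repeat a pose let the fingers close. It gives the time, the measured TCP pose, the force, the opening and the grip force at its end, in the units of the state.
- telemetry.get_state(): the state, without advancing time (a new reading comes with each control period).
- vision.read_camera(name): name is "scene" or "top" or "wrist"; returns a dict with "color" (420x560x3 uint8, blue, green, red), "K" (3x3 intrinsics, pixels), "rvec" (rotation vector, rad) and "tvec" (3), from world to camera coordinates, as OpenCV has them; the wrist camera has in their place "T_tool_cam" (4x4, takes a point from camera to tool coordinates, whose origin is the TCP and whose axes are the flange's). Camera axes: x right, y down, z forward; pixel columns grow to the right and rows downward; lengths in m; the calibration is good to about 2 mm. The wrist camera is an equidistant fisheye: a pixel r from the principal point sees the ray r / f radians off the axis. A picture is of the moment at which its call begins: read the wrist's pose just before it. There is no depth.
- ctrl.sign_off(): hands the job in; it is judged then, once.
The state is a dict: "time": time; "qpos": joint angles; "dq": joint speeds; "joint_efforts": joint torques, N m; "eef_pos": TCP position; "tcp_rot": TCP orientation; "contact_force": force on the tool from outside, world axes, zero at the start; "wrist_torque": the same for the moment, N m; "opening": opening from 0.0 (shut) to 1.0 (fully open); "finger_force": force on a finger pad.
Only numpy, scipy, OpenCV 4.12 (cv2) and the standard library are available. Lean on these libraries where they do the work, as an engineer would, in place of code of your own. Each camera call takes 0.05 s, during which the arm holds its last target. There are 200 camera calls.

## Working session

There is one attempt and no reset: what is moved stays moved. The work goes in short steps, Python scripts to look and compute and a tool call to move; the robot and the scene stay as the last step left them, time stands still between calls to the robot, and variables do not carry over. Pictures are saved under pics/ and viewed, at most 10 in all, crops included, and the job is handed in when it is done.

Besides the shell and the picture viewer there is one more tool, called after "Request:" by a JSON object that holds its "op" and its "data", one argument or row to a line. arm_command: Moves the arm, as the interface text tells. Its arguments: {"type":"object","properties":{"series":{"type":"array","items":{"type":"number"}},"force":{"type":"number"}},"required":["series"]}

```bash
ls; mkdir -p pics; python3 - <<'E'
from plant import telemetry, vision, ctrl
import cv2
print(telemetry.get_state(), ctrl.grip_point_offset)
for n in ("top","scene"):
    r=vision.read_camera(n); cv2.imwrite(f"pics/{n}0.png",r["color"]); print(n,r["K"],r["rvec"],r["tvec"])
r=vision.read_camera("wrist");print(r["K"],r["T_tool_cam"])
E
```

```text
pics
{'time': 0.0, 'qpos': array([-1.38500678e+00,  2.87207598e-01,  1.57820312e+00,  1.24383317e-05,
        1.27859889e+00, -1.49999087e-01]), 'dq': array([-0.00088196,  0.00060061,  0.00068236, -0.00073486, -0.0013774 ,
        0.00031775]), 'joint_efforts': array([-2.75782426e-03, -4.05982733e+01, -2.92629987e+01, -3.12162319e-04,
        5.78931067e-03,  3.60599358e-06]), 'eef_pos': array([ 0.22232844, -0.63662697,  0.22990508]), 'tcp_rot': array([ 9.85938407e-01,  1.67104750e-01, -1.56723746e-05, -1.20838941e-03]), 'contact_force': array([ 0.74109536,  0.36944948, -0.61715518]), 'wrist_torque': array([ 0.00907499, -0.028745  ,  0.00090153]), 'finger_force': 0.0, 'opening': 0.9992401778672426} 0.0187
top [[466.06862539   0.         276.40151892]
 [  0.         466.06862539 212.47483822]
 [  0.           0.           1.        ]] [ 2.21287557 -2.17159847  0.04212776] [-0.04702884  0.51763248  1.12110948]
scene [[427.78078637   0.         283.40788133]
 [  0.         427.78078637 210.62162856]
 [  0.           0.           1.        ]] [ 1.95462705  1.13964271 -0.54950866] [-0.23673826 -0.2622371   1.53197254]
[[325.1922621    0.         281.20503129]
 [  0.         325.1922621  208.7488309 ]
 [  0.           0.           1.        ]] [[ 8.96755458e-04 -9.66242490e-01 -2.57632773e-01  6.42351887e-02]
 [ 9.99999561e-01  7.96474661e-04  4.93599486e-04 -2.48268454e-04]
 [-2.71738821e-04 -2.57633103e-01  9.66242780e-01 -1.42795424e-01]
 [ 0.00000000e+00  0.00000000e+00  0.00000000e+00  1.00000000e+00]]
```

View pics/top0.png

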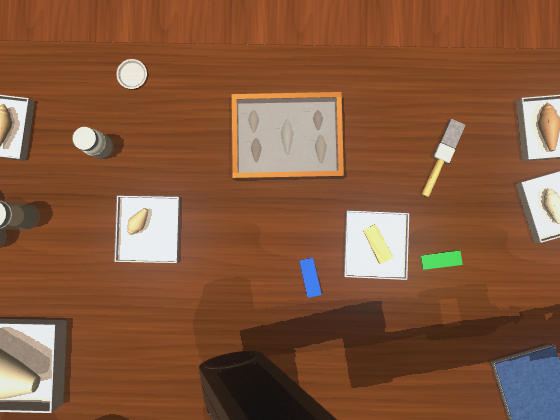

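View pics/scene0.png

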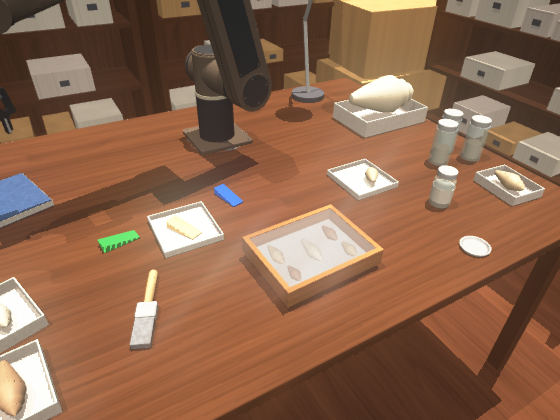

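The top view shows a pale wedge at (377,244) in the right tray, a blue one at (311,278) and a green one at (441,260). The pale wedge in the tray fits the description. The case front edge runs from (234,178) to (343,177). I'll confirm with one enlarged crop.

```bash
cat > h.py <<'E'
import numpy as np, cv2
from plant import telemetry, vision, ctrl
from scipy.spatial.transform import Rotation as R
def unproj(r,px,z):
    px=np.atleast_2d(np.array(px,float)); Rm=cv2.Rodrigues(np.array(r["rvec"],float))[0]; t=np.array(r["tvec"],float).ravel()
    c=-Rm.T@t; d=np.c_[(px-[r["K"][0][2],r["K"][1][2]])/r["K"][0][0],np.ones(len(px))]@Rm
    return c+d*((z-c[2])/d[:,2])[:,None]
def proj(r,p): return cv2.projectPoints(np.atleast_2d(np.array(p,float)),np.array(r["rvec"],float),np.array(r["tvec"],float),np.array(r["K"]),None)[0][:,0]
E
python3 - <<'E'
from h import *
np.set_printoptions(precision=4,suppress=True)
t=vision.read_camera("top"); s=vision.read_camera("scene")
a=cv2.resize(t["color"][200:290,330:420],(400,400),interpolation=cv2.INTER_CUBIC)
b=cv2.resize(s["color"][195:260,140:230],(400,289),interpolation=cv2.INTER_CUBIC)
c=cv2.resize(t["color"][85:190,225:350],(400,336),interpolation=cv2.INTER_CUBIC)
d=cv2.resize(s["color"][200:305,235:390],(400,271),interpolation=cv2.INTER_CUBIC)
o=np.zeros((600,800,3),np.uint8);o[:300,:400]=a[50:350];o[:289,400:]=b;o[300:,:400]=c[36:];o[300:571,400:]=d
cv2.imwrite("pics/crop.png",o)
hsv=cv2.cvtColor(t["color"],cv2.COLOR_BGR2HSV)[200:290,340:415]
m=((hsv[...,1]>60)&(hsv[...,0]>18)&(hsv[...,0]<35)&(hsv[...,2]>130)).astype(np.uint8)
n,l,st,_=cv2.connectedComponentsWithStats(m);i=1+st[1:,4].argmax();ys,xs=np.where(l==i)
q=np.c_[xs+340,ys+200].astype(np.float32);rc=cv2.minAreaRect(q);bx=cv2.boxPoints(rc);print(rc,bx,len(q))
w=unproj(t,bx,0.016);print(w,w.mean(0))
print("case",unproj(t,[[234,178],[343,177],[342,93],[233,94]],0.060))
print("tray",unproj(t,[[346,211],[409,213],[408,279],[345,277]],0.018))
E
```

```text
((377.6000061035156, 243.70005798339844), (37.56594467163086, 14.758048057556152), 63.43495178222656) [[362.6    230.2001]
 [375.8    223.6001]
 [392.6    257.2001]
 [379.4    263.8   ]] 537
[[ 0.4793 -0.2463  0.016 ]
 [ 0.4958 -0.278   0.016 ]
 [ 0.4157 -0.319   0.016 ]
 [ 0.3992 -0.2875  0.016 ]] [ 0.4475 -0.2827  0.016 ]
case [[ 0.595   0.063   0.06  ]
 [ 0.6019 -0.1916  0.06  ]
 [ 0.8007 -0.1869  0.06  ]
 [ 0.7941  0.07    0.06  ]]
tray [[ 0.5248 -0.2054  0.018 ]
 [ 0.5228 -0.3573  0.018 ]
 [ 0.3644 -0.3557  0.018 ]
 [ 0.3662 -0.2049  0.018 ]]
```

View pics/crop.png

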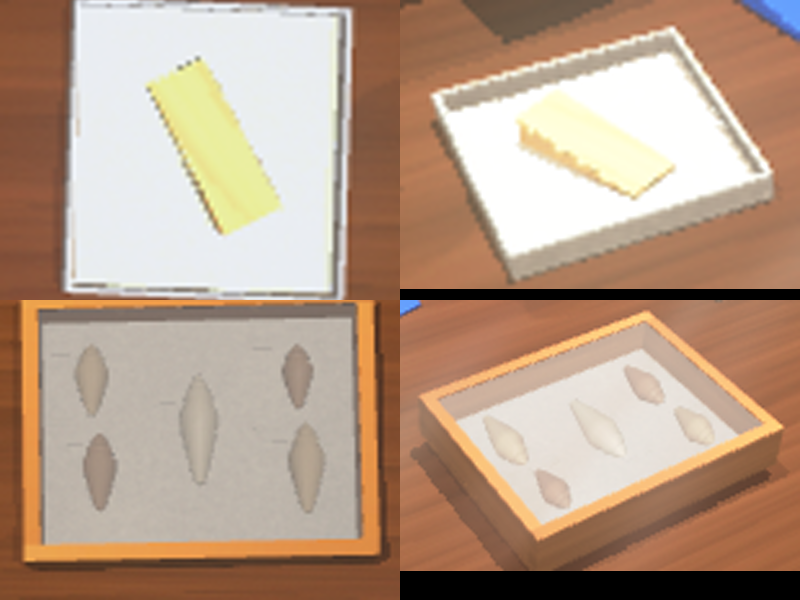

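The crop confirms it: the pale wedge lies in the right tray. Its tall butt is at the far lower right of the top view and its thin end at the upper left, so its yaw is about 27°. The measured size is about 90×35 mm, which fits. I'll move above it.

```bash
cat >> h.py <<'E'
np.set_printoptions(precision=4,suppress=True)
def goto(p,yaw):
    """tool-frame shift (cm) and turn (deg) to reach TCP p, tool down, tool x at yaw (deg)"""
    s=telemetry.get_state(); R0=R.from_quat(s["tcp_rot"])
    a=np.radians(yaw)/2; R1=R.from_quat([np.cos(a),np.sin(a),0,0])
    print("go",R0.inv().apply(np.array(p)-s["eef_pos"])*100,np.degrees((R0.inv()*R1).as_rotvec()))
def wrist():
    s=telemetry.get_state(); r=vision.read_camera("wrist"); T=np.eye(4);T[:3,:3]=R.from_quat(s["tcp_rot"]).as_matrix();T[:3,3]=s["eef_pos"]
    r["T"]=T@np.array(r["T_tool_cam"]); return r
def wun(r,px,z):
    d=(np.atleast_2d(np.array(px,float))-[r["K"][0][2],r["K"][1][2]])/r["K"][0][0]; th=np.linalg.norm(d,axis=1,keepdims=True)
    v=np.c_[d/th*np.sin(th),np.cos(th)]@r["T"][:3,:3].T; c=r["T"][:3,3]; return c+v*((z-c[2])/v[:,2])[:,None]
E
python3 -c "
from h import *
goto([0.4395,-0.2869,0.17],27.2)"
```

```text
go [ 32.0358 -25.8938   6.0992] [-0.0631 -0.0117 -7.9628]
```

Request:
{"op": "arm_command", "data": {
  "series": [6.4, -5.2, 1.2, 0, 0, -1.6, 0, 12.8, -10.4, 2.4, 0, 0, -3.2, 0, 19.2, -15.5, 3.6, 0, 0, -4.8, 0, 25.6, -20.7, 4.8, 0, 0, -6.4, 0, 32, -25.9, 6.1, 0, 0, -8, 0.3, 32, -25.9, 6.1, 0, 0, -8, 0.3, 32, -25.9, 6.1, 0, 0, -8, 0.3, 32, -25.9, 6.1, 0, 0, -8, 0.3, 32, -25.9, 6.1, 0, 0, -8, 0.3, 32, -25.9, 6.1, 0, 0, -8, 0.3],
  "force": 30
}}

```text
time: 1.08
eef_pos: [0.4399, -0.2854, 0.1702]
tcp_rot: [0.972, 0.235, 0.0, 0.0]
contact_force: [0.5, -0.7, 0.1]
opening: 0.697
finger_force: 0.0
```

Request:
{"op": "arm_command", "data": {
  "series": [0, 0, 0, 0, 0, 0, 0.3, 0, 0, 0, 0, 0, 0, 0.3, 0, 0, 0, 0, 0, 0, 0.3, 0, 0, 0, 0, 0, 0, 0.3]
}}

```text
time: 1.42
eef_pos: [0.439, -0.2885, 0.1708]
tcp_rot: [0.972, 0.235, 0.0, 0.0]
contact_force: [-0.1, -0.1, 0.5]
opening: 0.698
finger_force: 0.0
```

```bash
python3 - <<'E'
from h import *
r=wrist(); cv2.imwrite("pics/w1.png",r["color"])
goto([0.4395,-0.2869,0.17],27.2)
hsv=cv2.cvtColor(r["color"],cv2.COLOR_BGR2HSV)
m=((hsv[...,1]>60)&(hsv[...,0]>18)&(hsv[...,0]<35)&(hsv[...,2]>130)).astype(np.uint8)
n,l,st,_=cv2.connectedComponentsWithStats(m);i=1+st[1:,4].argmax();print(st[i])
c=max(cv2.findContours((l==i).astype(np.uint8),0,2)[0],key=cv2.contourArea)[:,0]
for z in (0.009,0.024):
    w=wun(r,c,z)[:,:2].astype(np.float32); rc=cv2.minAreaRect(w*1000); print(rc,cv2.boxPoints(rc))
E
```

```text
go [ 0.1402 -0.13    0.0729] [ 0.0481 -0.0027 -0.0716]
[ 264  132   37   63 1980]
((463.4771728515625, -276.8085021972656), (59.16536331176758, 34.205482482910156), 26.711719512939453) [[ 429.3639 -274.8284]
 [ 444.7393 -305.3835]
 [ 497.5905 -278.7886]
 [ 482.2151 -248.2335]]
((465.07611083984375, -275.9169006347656), (56.25135803222656, 32.520782470703125), 26.711702346801758) [[ 432.6429 -274.0344]
 [ 447.2611 -303.0845]
 [ 497.5093 -277.7994]
 [ 482.8911 -248.7493]]
```

View pics/w1.png

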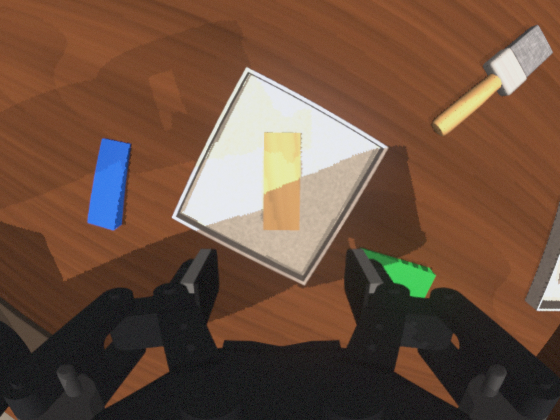

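The wedge spans (264,132)–(301,132) at the thin end and (264,230)–(300,230) at the butt, centred between the fingers.

```bash
python3 - <<'E'
from h import *
r=wrist()
t=wun(r,[[264,132],[301,132]],0.009); b=wun(r,[[264,230],[300,230]],0.024)
print(t,b); tm=t.mean(0)[:2]; bm=b.mean(0)[:2]; d=tm-bm; L=np.linalg.norm(d); yaw=np.degrees(np.arctan2(d[1],d[0])); c=(tm+bm)/2; print(L,yaw,c)
u=d/L; g=bm+36*u/1000; print("grasp",g)
goto([*g,0.007],yaw)
E
```

```text
[[ 0.4821 -0.2484  0.009 ]
 [ 0.4978 -0.279   0.009 ]] [[ 0.4015 -0.2896  0.024 ]
 [ 0.417  -0.3197  0.024 ]]
0.09047222493416605 26.879628757991526 [ 0.4496 -0.2842]
grasp [ 0.4414 -0.2884]
go [ 0.248   0.0734 16.3679] [ 0.039  -0.0043  0.2302]
```

Request:
{"op": "arm_command", "data": {
  "series": [0.25, 0.07, 3, 0, 0, 0, 0.3, 0.25, 0.07, 6, 0, 0, 0, 0.3, 0.25, 0.07, 9, 0, 0, 0, 0.3, 0.25, 0.07, 12, 0, 0, 0, 0.3, 0.25, 0.07, 14, 0, 0, 0, 0.3, 0.25, 0.07, 15.5, 0, 0, 0, 0.3, 0.25, 0.07, 16.4, 0, 0, 0, 0.3, 0.25, 0.07, 16.4, 0, 0, 0, 0.3, 0.25, 0.07, 16.4, 0, 0, 0, 0.7, 0.25, 0.07, 16.4, 0, 0, 0, 0.7],
  "force": 40
}}

```text
time: 2.35
eef_pos: [0.4425, -0.288, 0.0076]
tcp_rot: [0.972, 0.235, 0.001, 0.001]
contact_force: [0.3, -0.1, 0.5]
opening: 0.429
finger_force: 0.0
```

Request:
{"op": "arm_command", "data": {
  "series": [0, 0, 0, 0, 0, 0, 1, 0, 0, 0, 0, 0, 0, 1, 0, 0, 0, 0, 0, 0, 1, 0, 0, 0, 0, 0, 0, 1, 0, 0, 0, 0, 0, 0, 1]
}}

```text
time: 2.77
eef_pos: [0.4428, -0.2879, 0.008]
tcp_rot: [0.972, 0.236, 0.001, 0.001]
contact_force: [-0.9, -0.4, 6.8]
opening: 0.386
finger_force: 41.8
```

Request:
{"op": "arm_command", "data": {
  "series": [0, 0, -1, 0, 0, 0, 1, 0, 0, -3, 0, 0, 0, 1, 0, 0, -6, 0, 0, 0, 1, 0, 0, -9, 0, 0, 0, 1, 0, 0, -10, 0, 0, 0, 1, 0, 0, -10, 0, 0, 0, 1, 0, 0, -10, 0, 0, 0, 1]
}}

```text
time: 3.35
eef_pos: [0.4416, -0.2865, 0.1062]
tcp_rot: [0.972, 0.236, 0.0, 0.0]
contact_force: [0.2, 0.5, -1.4]
opening: 0.387
finger_force: 41.1
```

```bash
python3 -c "
from h import *
goto([0.505,-0.0665,0.10],1.6)"
```

```text
go [ 15.7062 -16.6548   0.6214] [ 0.0061 -0.0111 25.6453]
```

Request:
{"op": "arm_command", "data": {
  "series": [1.7, -1.9, 0, 0, 0, 3.2, 1, 3.7, -4, 0.1, 0, 0, 6.4, 1, 5.7, -6.1, 0.2, 0, 0, 9.6, 1, 7.7, -8.2, 0.3, 0, 0, 12.8, 1, 9.7, -10.3, 0.4, 0, 0, 16, 1, 11.7, -12.4, 0.5, 0, 0, 19.2, 1, 13.7, -14.5, 0.6, 0, 0, 22.4, 1, 15.2, -16.1, 0.6, 0, 0, 25.6, 1, 15.7, -16.6, 0.6, 0, 0, 25.6, 1, 15.7, -16.6, 0.6, 0, 0, 25.6, 1]
}}

```text
time: 4.18
eef_pos: [0.504, -0.0654, 0.098]
tcp_rot: [1.0, 0.016, -0.002, -0.001]
contact_force: [-0.8, 0.5, -0.7]
opening: 0.385
finger_force: 41.1
```

Request:
{"op": "arm_command", "data": {
  "series": [0, 0, 0, 0, 0, 0, 1, 0, 0, 0, 0, 0, 0, 1, 0, 0, 0, 0, 0, 0, 1, 0, 0, 0, 0, 0, 0, 1]
}}

```text
time: 4.52
eef_pos: [0.5052, -0.0683, 0.1002]
tcp_rot: [1.0, 0.014, -0.0, 0.0]
contact_force: [-0.4, -0.3, -1.0]
opening: 0.383
finger_force: 41.1
```

```bash
python3 - <<'E'
from h import *
r=wrist(); cv2.imwrite("pics/w2.png",r["color"]); print(telemetry.get_state()["eef_pos"])
E
```

```text
[ 0.5052 -0.0682  0.1003]
```

View pics/w2.png

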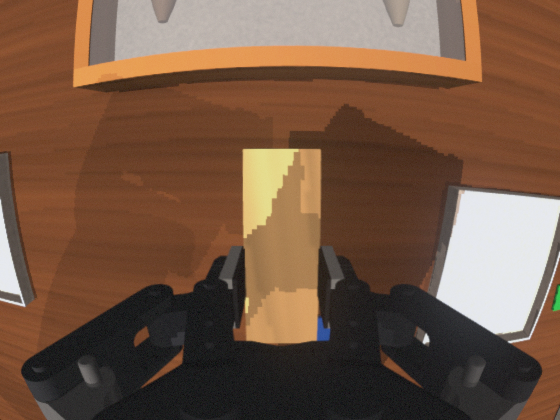

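The wedge sits straight in the grip with its tip at (243–320,149). The case's front top corners are about (75,84) and (481,80).

```bash
python3 - <<'E'
from h import *
r=wrist()
for z in (0.05,0.055,0.06):
    w=wun(r,[[75,84],[481,80],[210,70],[350,69]],z); d=w[0]-w[1]; print(z,w[:,:2].ravel(),np.linalg.norm(d),np.degrees(np.arctan2(-d[0],d[1])),w[:2].mean(0))
print("tip",wun(r,[[243,149],[320,149]],0.1-0.004+0.005))
t=vision.read_camera("top")
g=cv2.cvtColor(t["color"],cv2.COLOR_BGR2HSV)
m=((g[...,0]>8)&(g[...,0]<18)&(g[...,1]>150)&(g[...,2]>180)).astype(np.uint8); m[:,:220]=0;m[:,360:]=0;m[:85]=0;m[195:]=0
c=np.vstack(cv2.findContours(m,0,2)[0])[:,0]; print(c.min(0),c.max(0))
for z in (0.05,0.06):
  print(z,cv2.minAreaRect((unproj(t,c,z)[:,:2]*1000).astype(np.float32)))
E
```

```text
0.05 [ 0.601   0.0733  0.6106 -0.1988  0.6019 -0.0234  0.6048 -0.1063] 0.2722974985058338 2.027976977555547 [ 0.6058 -0.0628  0.05  ]
0.055 [ 0.6002  0.0697  0.6096 -0.1954  0.6011 -0.0245  0.6039 -0.1053] 0.26524723601472816 2.0279769775555256 [ 0.6049 -0.0628  0.055 ]
0.06 [ 0.5994  0.0661  0.6085 -0.192   0.6002 -0.0256  0.603  -0.1043] 0.2581969735236226 2.0279769775555514 [ 0.6039 -0.0629  0.06  ]
tip [[ 0.5581 -0.0501  0.101 ]
 [ 0.5591 -0.0838  0.101 ]]
[232  92] [343 177]
0.05 ((702.7916259765625, -58.62571716308594), (200.45843505859375, 262.32379150390625), 2.1131083965301514)
0.06 ((700.6095581054688, -58.535675048828125), (198.62649536132812, 259.926513671875), 2.1131038665771484)
```

```bash
python3 -c "
from h import *
goto([0.5285,-0.0653,0.0055],2.1)"
```

```text
go [ 2.32   -0.2013  9.4926] [ 0.0053 -0.0116 -0.5148]
```

Request:
{"op": "arm_command", "data": {
  "series": [0.8, 0, 2, 0, 0, -0.5, 1, 1.6, -0.1, 4, 0, 0, -0.5, 1, 2.3, -0.2, 6, 0, 0, -0.5, 1, 2.3, -0.2, 7.5, 0, 0, -0.5, 1, 2.3, -0.2, 8.5, 0, 0, -0.5, 1, 2.3, -0.2, 9.1, 0, 0, -0.5, 1, 2.3, -0.2, 9.4, 0, 0, -0.5, 1, 2.3, -0.2, 9.4, 0, 0, -0.5, 1, 2.3, -0.2, 9.4, 0, 0, -0.5, 1]
}}

```text
time: 5.42
eef_pos: [0.5288, -0.0649, 0.0071]
tcp_rot: [1.0, 0.019, 0.001, 0.0]
contact_force: [1.4, 0.8, 0.1]
opening: 0.39
finger_force: 41.1
```

```bash
python3 -c "
from h import *
s=telemetry.get_state();print(s['eef_pos'],s['contact_force'])
goto([0.5635,-0.0640,0.0055],2.1)"
```

```text
[ 0.5288 -0.0649  0.0071] [1.382  0.8256 0.0545]
go [3.4671 0.0396 0.1619] [ 0.0254 -0.0717  0.036 ]
```

Request:
{"op": "arm_command", "data": {
  "series": [0, 0, 0.1, 0, 0, 0, 1, 0, 0, 0.15, 0, 0, 0, 1, 0.5, 0, 0.15, 0, 0, 0, 1, 1, 0, 0.15, 0, 0, 0, 1, 1.5, 0, 0.15, 0, 0, 0, 1, 2, 0, 0.15, 0, 0, 0, 1, 2.5, 0, 0.15, 0, 0, 0, 1, 3, 0, 0.15, 0, 0, 0, 1, 3.4, 0, 0.15, 0, 0, 0, 1, 3.4, 0, 0.15, 0, 0, 0, 1]
}}

```text
time: 6.25
eef_pos: [0.5633, -0.0635, 0.005]
tcp_rot: [1.0, 0.019, 0.0, 0.0]
contact_force: [-0.7, -0.8, -0.2]
opening: 0.385
finger_force: 41.1
```

Request:
{"op": "arm_command", "data": {
  "series": [0, 0, 0, 0, 0, 0, 1, 0, 0, 0.05, 0, 0, 0, 1, 0, 0, 0.1, 0, 0, 0, 1, 0, 0, 0.1, 0, 0, 0, 1]
}}

```text
time: 6.58
eef_pos: [0.5621, -0.0633, 0.004]
tcp_rot: [1.0, 0.019, -0.0, -0.0]
contact_force: [-1.0, 0.5, 1.5]
opening: 0.379
finger_force: 41.3
```

Request:
{"op": "arm_command", "data": {
  "series": [0, 0, 0, 0, 0, 0, 0.45, 0, 0, 0, 0, 0, 0, 0.35, 0, 0, -0.3, 0, 0, 0, 0.3, 0, 0, -0.3, 0, 0, 0, 0.3, -1, 0, -0.3, 0, 0, 0, 0.3, -2.5, 0, -0.3, 0, 0, 0, 0.3, -4, 0, -0.3, 0, 0, 0, 0.3, -5.5, 0, -0.3, 0, 0, 0, 0.3, -6.2, 0, -0.3, 0, 0, 0, 0.3, -6.2, 0, -0.3, 0, 0, 0, 0.3]
}}

```text
time: 7.42
eef_pos: [0.4982, -0.0654, 0.0063]
tcp_rot: [1.0, 0.018, -0.001, -0.0]
contact_force: [-0.1, 0.2, -1.5]
opening: 0.696
finger_force: 0.0
```

Request:
{"op": "arm_command", "data": {
  "series": [0, 0, 0, 0, 0, 0, 1, 0, 0, 0, 0, 0, 0, 1, 0, 0, 0, 0, 0, 0, 1, 0, 0, 0, 0, 0, 0, 1, 0, 0, 0, 0, 0, 0, 1, 0, 0, 0, 0, 0, 0, 1, 0, 0, 0, 0, 0, 0, 1, 0, 0, 0, 0, 0, 0, 1]
}}

```text
time: 8.08
eef_pos: [0.5004, -0.0657, 0.0068]
tcp_rot: [1.0, 0.019, -0.0, -0.0]
contact_force: [-0.0, 0.6, 0.1]
opening: 0.001
finger_force: 0.0
```

```bash
python3 - <<'E'
from h import *
r=wrist(); cv2.imwrite("pics/w3.png",r["color"]); print(telemetry.get_state()["eef_pos"])
E
```

```text
[ 0.5004 -0.0657  0.0068]
```

View pics/w3.png

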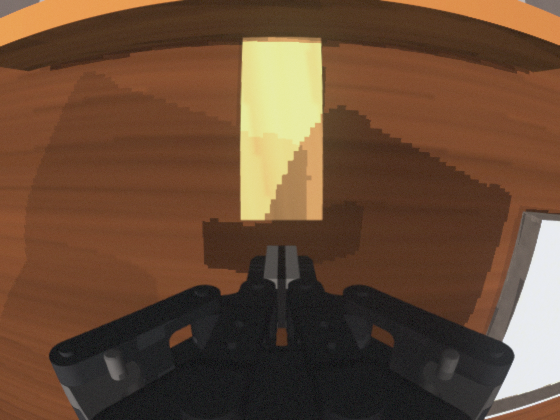

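The butt is at (241–323, 220), square and centred on the closed fingers. The jam is stiff, so before pushing I'll gauge the arm's own stiffness by pressing lightly on the bench.

Request:
{"op": "arm_command", "data": {
  "series": [0, 0, 0.3, 0, 0, 0, 1, 0, 0, 0.6, 0, 0, 0, 1, 0, 0, 0.65, 0, 0, 0, 1, 0, 0, 0.65, 0, 0, 0, 1, 0, 0, 0.65, 0, 0, 0, 1]
}}

```text
time: 8.55
eef_pos: [0.5002, -0.0657, 0.0001]
tcp_rot: [1.0, 0.019, -0.0, -0.0]
contact_force: [0.1, -0.7, -1.1]
opening: -0.006
finger_force: 0.0
```

Request:
{"op": "arm_command", "data": {
  "series": [0, 0, 0.03, 0, 0, 0, 1, 0, 0, 0.06, 0, 0, 0, 1, 0, 0, 0.06, 0, 0, 0, 1, 0, 0, 0.06, 0, 0, 0, 1]
}}

```text
time: 8.88
eef_pos: [0.5002, -0.0657, 0.0001]
tcp_rot: [1.0, 0.019, -0.0, -0.0]
contact_force: [-2.3, 1.3, 4.8]
opening: 0.001
finger_force: 2.7
```

Request:
{"op": "arm_command", "data": {
  "series": [0, 0, 0.03, 0, 0, 0, 1, 0, 0, 0.06, 0, 0, 0, 1, 0, 0, 0.06, 0, 0, 0, 1, 0, 0, 0.06, 0, 0, 0, 1]
}}

```text
time: 9.22
eef_pos: [0.5002, -0.0657, 0.0]
tcp_rot: [1.0, 0.019, -0.001, -0.0]
contact_force: [-3.9, 0.9, 9.5]
opening: 0.0
finger_force: 4.8
```

Request:
{"op": "arm_command", "data": {
  "series": [0, 0, -0.7, 0, 0, 0, 1, 0.4, 0, -0.7, 0, 0, 0, 1, 0.8, 0, -0.7, 0, 0, 0, 1, 1.1, 0, -0.7, 0, 0, 0, 1, 1.5, 0, -0.7, 0, 0, 0, 1, 1.9, 0, -0.7, 0, 0, 0, 1, 2.2, 0, -0.7, 0, 0, 0, 1, 2.5, 0, -0.7, 0, 0, 0, 1, 2.8, 0, -0.7, 0, 0, 0, 1, 2.8, 0, -0.7, 0, 0, 0, 1]
}}

```text
time: 10.05
eef_pos: [0.529, -0.0647, 0.0062]
tcp_rot: [1.0, 0.019, 0.0, 0.0]
contact_force: [0.5, -0.1, -0.6]
opening: -0.002
finger_force: 0.0
```

Request:
{"op": "arm_command", "data": {
  "series": [0, 0, 0, 0, 0, 0, 1, 0, 0, 0, 0, 0, 0, 1, 0, 0, 0, 0, 0, 0, 1]
}}

```text
time: 10.3
eef_pos: [0.5282, -0.0646, 0.0061]
tcp_rot: [1.0, 0.019, -0.0, -0.0]
contact_force: [-0.4, -0.2, -0.1]
opening: 0.004
finger_force: 0.0
```

```bash
python3 - <<'E'
from h import *
r=wrist(); cv2.imwrite("pics/w4.png",r["color"]); s=telemetry.get_state();print(s["eef_pos"],s["contact_force"])
E
```

```text
[ 0.5282 -0.0647  0.0061] [ 0.0288 -0.2317 -0.5733]
```

View pics/w4.png

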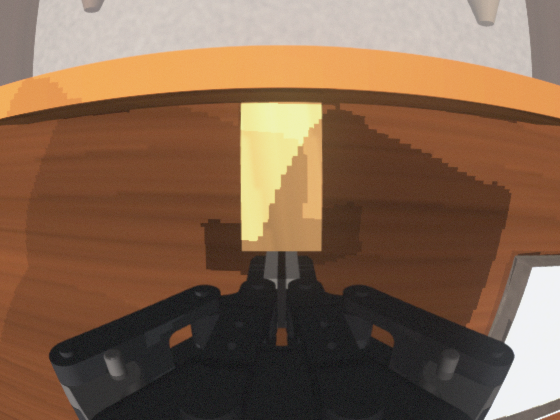

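The fingers now touch the butt at (241–322, 250), and the wedge is straight.

```bash
python3 - <<'E'
from h import *
r=wrist()
print(wun(r,[[241,250],[322,250]],0.02))
E
```

```text
[[ 0.539  -0.0471  0.02  ]
 [ 0.5404 -0.0818  0.02  ]]
```

Request:
{"op": "arm_command", "data": {
  "series": [0.1, 0, 0, 0, 0, 0, 1, 0.2, 0, 0, 0, 0, 0, 1, 0.2, 0, 0, 0, 0, 0, 1, 0.2, 0, 0, 0, 0, 0, 1]
}}

```text
time: 10.73
eef_pos: [0.5304, -0.0646, 0.0062]
tcp_rot: [1.0, 0.019, 0.0, 0.0]
contact_force: [0.6, -0.4, -0.2]
opening: 0.0
finger_force: 0.0
```

Request:
{"op": "arm_command", "data": {
  "series": [0.1, 0, 0, 0, 0, 0, 1, 0.2, 0, 0, 0, 0, 0, 1, 0.3, 0, 0, 0, 0, 0, 1, 0.3, 0, 0, 0, 0, 0, 1, 0.3, 0, 0, 0, 0, 0, 1]
}}

```text
time: 11.15
eef_pos: [0.5335, -0.0645, 0.0062]
tcp_rot: [1.0, 0.019, 0.0, 0.0]
contact_force: [-0.1, -0.7, 0.1]
opening: 0.003
finger_force: 0.0
```

Request:
{"op": "arm_command", "data": {
  "series": [0.1, 0, 0, 0, 0, 0, 1, 0.2, 0, 0, 0, 0, 0, 1, 0.2, 0, 0, 0, 0, 0, 1, 0.2, 0, 0, 0, 0, 0, 1]
}}

```text
time: 11.48
eef_pos: [0.5354, -0.0644, 0.0062]
tcp_rot: [1.0, 0.019, 0.0, 0.0]
contact_force: [-0.7, 0.0, -0.3]
opening: -0.002
finger_force: 0.0
```

Request:
{"op": "arm_command", "data": {
  "series": [0.1, 0, 0, 0, 0, 0, 1, 0.2, 0, 0, 0, 0, 0, 1, 0.2, 0, 0, 0, 0, 0, 1, 0.2, 0, 0, 0, 0, 0, 1]
}}

```text
time: 11.82
eef_pos: [0.5375, -0.0644, 0.0062]
tcp_rot: [1.0, 0.019, 0.0, 0.0]
contact_force: [-0.2, -0.4, 0.4]
opening: -0.0
finger_force: 0.0
```

Request:
{"op": "arm_command", "data": {
  "series": [0.1, 0, 0, 0, 0, 0, 1, 0.2, 0, 0, 0, 0, 0, 1, 0.2, 0, 0, 0, 0, 0, 1, 0.2, 0, 0, 0, 0, 0, 1]
}}

```text
time: 12.15
eef_pos: [0.5394, -0.0643, 0.0061]
tcp_rot: [1.0, 0.019, 0.0, 0.0]
contact_force: [-0.8, 0.2, -0.2]
opening: -0.002
finger_force: 0.0
```

Request:
{"op": "arm_command", "data": {
  "series": [0.1, 0, 0, 0, 0, 0, 1, 0.2, 0, 0, 0, 0, 0, 1, 0.2, 0, 0, 0, 0, 0, 1, 0.2, 0, 0, 0, 0, 0, 1]
}}

```text
time: 12.48
eef_pos: [0.5414, -0.0642, 0.0061]
tcp_rot: [1.0, 0.019, 0.0, 0.0]
contact_force: [-0.1, -0.9, -0.3]
opening: -0.001
finger_force: 0.0
```

Request:
{"op": "arm_command", "data": {
  "series": [0.1, 0, 0, 0, 0, 0, 1, 0.2, 0, 0, 0, 0, 0, 1, 0.2, 0, 0, 0, 0, 0, 1, 0.2, 0, 0, 0, 0, 0, 1]
}}

```text
time: 12.82
eef_pos: [0.5435, -0.0641, 0.0062]
tcp_rot: [1.0, 0.019, 0.0, 0.0]
contact_force: [0.0, -1.0, -0.1]
opening: -0.002
finger_force: 0.0
```

Request:
{"op": "arm_command", "data": {
  "series": [0.1, 0, 0, 0, 0, 0, 1, 0.2, 0, 0, 0, 0, 0, 1, 0.2, 0, 0, 0, 0, 0, 1, 0.2, 0, 0, 0, 0, 0, 1]
}}

```text
time: 13.15
eef_pos: [0.5454, -0.064, 0.0061]
tcp_rot: [1.0, 0.019, 0.0, 0.0]
contact_force: [0.1, -0.8, -0.2]
opening: -0.0
finger_force: 0.0
```

Request:
{"op": "arm_command", "data": {
  "series": [0.1, 0, 0, 0, 0, 0, 1, 0.2, 0, 0, 0, 0, 0, 1, 0.2, 0, 0, 0, 0, 0, 1, 0.2, 0, 0, 0, 0, 0, 1]
}}

```text
time: 13.48
eef_pos: [0.5475, -0.064, 0.0062]
tcp_rot: [1.0, 0.019, 0.0, 0.0]
contact_force: [-0.0, -0.8, -0.3]
opening: -0.003
finger_force: 0.0
```

Request:
{"op": "arm_command", "data": {
  "series": [0.1, 0, 0, 0, 0, 0, 1, 0.2, 0, 0, 0, 0, 0, 1, 0.2, 0, 0, 0, 0, 0, 1, 0.2, 0, 0, 0, 0, 0, 1]
}}

```text
time: 13.82
eef_pos: [0.5494, -0.0639, 0.0061]
tcp_rot: [1.0, 0.019, 0.0, 0.0]
contact_force: [-0.2, 0.3, -0.0]
opening: 0.0
finger_force: 0.0
```

Request:
{"op": "arm_command", "data": {
  "series": [0.1, 0, 0, 0, 0, 0, 1, 0.2, 0, 0, 0, 0, 0, 1, 0.2, 0, 0, 0, 0, 0, 1, 0.2, 0, 0, 0, 0, 0, 1]
}}

```text
time: 14.15
eef_pos: [0.5514, -0.0638, 0.0061]
tcp_rot: [1.0, 0.019, 0.0, 0.0]
contact_force: [1.1, -0.4, -0.7]
opening: 0.003
finger_force: 0.0
```

Request:
{"op": "arm_command", "data": {
  "series": [0.1, 0, 0, 0, 0, 0, 1, 0.2, 0, 0, 0, 0, 0, 1, 0.2, 0, 0, 0, 0, 0, 1, 0.2, 0, 0, 0, 0, 0, 1]
}}

```text
time: 14.48
eef_pos: [0.5534, -0.0637, 0.0061]
tcp_rot: [1.0, 0.019, 0.0, 0.0]
contact_force: [-1.1, 0.6, 0.2]
opening: -0.002
finger_force: 0.0
```

Request:
{"op": "arm_command", "data": {
  "series": [0.1, 0, 0, 0, 0, 0, 1, 0.2, 0, 0, 0, 0, 0, 1, 0.2, 0, 0, 0, 0, 0, 1, 0.2, 0, 0, 0, 0, 0, 1]
}}

```text
time: 14.82
eef_pos: [0.5555, -0.0637, 0.0062]
tcp_rot: [1.0, 0.019, 0.0, 0.0]
contact_force: [-0.7, 0.7, -0.4]
opening: -0.002
finger_force: 0.0
```

Request:
{"op": "arm_command", "data": {
  "series": [0.1, 0, 0, 0, 0, 0, 1, 0.2, 0, 0, 0, 0, 0, 1, 0.2, 0, 0, 0, 0, 0, 1, 0.2, 0, 0, 0, 0, 0, 1]
}}

```text
time: 15.15
eef_pos: [0.5575, -0.0636, 0.0062]
tcp_rot: [1.0, 0.019, 0.0, 0.0]
contact_force: [0.4, 0.0, 0.4]
opening: -0.001
finger_force: 0.0
```

Request:
{"op": "arm_command", "data": {
  "series": [0.1, 0, 0, 0, 0, 0, 1, 0.2, 0, 0, 0, 0, 0, 1, 0.2, 0, 0, 0, 0, 0, 1, 0.2, 0, 0, 0, 0, 0, 1]
}}

```text
time: 15.48
eef_pos: [0.5594, -0.0635, 0.0061]
tcp_rot: [1.0, 0.019, 0.0, 0.0]
contact_force: [0.5, 0.8, -0.1]
opening: 0.003
finger_force: 0.0
```

Request:
{"op": "arm_command", "data": {
  "series": [0.1, 0, 0, 0, 0, 0, 1, 0.2, 0, 0, 0, 0, 0, 1, 0.2, 0, 0, 0, 0, 0, 1, 0.2, 0, 0, 0, 0, 0, 1]
}}

```text
time: 15.82
eef_pos: [0.5614, -0.0634, 0.0061]
tcp_rot: [1.0, 0.019, 0.0, 0.0]
contact_force: [0.1, -0.2, -0.2]
opening: 0.002
finger_force: 0.1
```

```bash
python3 - <<'E'
from h import *
r=wrist(); cv2.imwrite("pics/w5.png",r["color"]); s=telemetry.get_state();print(s["eef_pos"],s["contact_force"])
E
```

```text
[ 0.5614 -0.0634  0.0061] [ 1.0814 -0.7068 -0.2217]
```

View pics/w5.png

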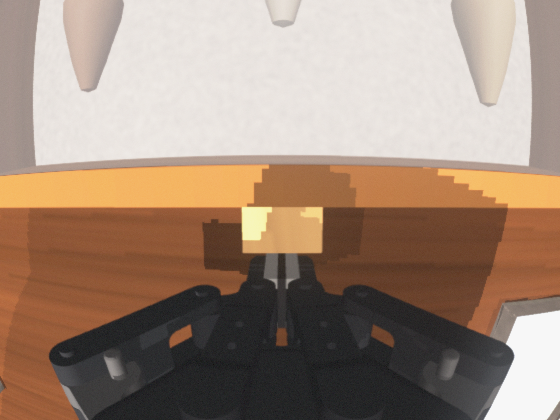

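The wedge is still straight, with the butt at row 253 against the fingers and the rail edge at row 207. No jam yet, so I continue.

Request:
{"op": "arm_command", "data": {
  "series": [0.1, 0, 0, 0, 0, 0, 1, 0.15, 0, 0, 0, 0, 0, 1, 0.15, 0, 0, 0, 0, 0, 1, 0.15, 0, 0, 0, 0, 0, 1]
}}

```text
time: 16.2
eef_pos: [0.5619, -0.0633, 0.006]
tcp_rot: [1.0, 0.019, -0.001, -0.0]
contact_force: [-4.7, 0.4, 4.0]
opening: -0.003
finger_force: 2.4
```

Contact, 4.7 N. I'll go on in measured steps.

Request:
{"op": "arm_command", "data": {
  "series": [0.05, 0, 0, 0, 0, 0, 1, 0.1, 0, 0, 0, 0, 0, 1, 0.1, 0, 0, 0, 0, 0, 1, 0.1, 0, 0, 0, 0, 0, 1]
}}

```text
time: 16.53
eef_pos: [0.5622, -0.0632, 0.006]
tcp_rot: [1.0, 0.019, -0.002, -0.0]
contact_force: [-8.2, -0.9, 5.3]
opening: 0.005
finger_force: 3.7
```

Request:
{"op": "arm_command", "data": {
  "series": [0.05, 0, 0, 0, 0, 0, 1, 0.1, 0, 0, 0, 0, 0, 1, 0.1, 0, 0, 0, 0, 0, 1, 0.1, 0, 0, 0, 0, 0, 1]
}}

```text
time: 16.87
eef_pos: [0.5623, -0.0632, 0.0058]
tcp_rot: [1.0, 0.019, -0.003, -0.0]
contact_force: [-9.2, -1.3, 7.7]
opening: 0.003
finger_force: 4.8
```

Request:
{"op": "arm_command", "data": {
  "series": [0.05, 0, -0.03, 0, 0, 0, 1, 0.1, 0, -0.06, 0, 0, 0, 1, 0.15, 0, -0.06, 0, 0, 0, 1, 0.15, 0, -0.06, 0, 0, 0, 1]
}}

```text
time: 17.2
eef_pos: [0.5625, -0.0631, 0.0059]
tcp_rot: [1.0, 0.019, -0.005, -0.001]
contact_force: [-12.4, -1.8, 6.5]
opening: 0.002
finger_force: 6.1
```

Request:
{"op": "arm_command", "data": {
  "series": [0.05, 0, -0.03, 0, 0, 0, 1, 0.1, 0, -0.06, 0, 0, 0, 1, 0.15, 0, -0.06, 0, 0, 0, 1, 0.15, 0, -0.06, 0, 0, 0, 1]
}}

```text
time: 17.53
eef_pos: [0.5626, -0.063, 0.0059]
tcp_rot: [1.0, 0.019, -0.007, -0.001]
contact_force: [-14.8, -2.1, 7.3]
opening: 0.0
finger_force: 7.3
```

Request:
{"op": "arm_command", "data": {
  "series": [0.05, 0, -0.03, 0, 0, 0, 1, 0.1, 0, -0.06, 0, 0, 0, 1, 0.15, 0, -0.06, 0, 0, 0, 1, 0.15, 0, -0.06, 0, 0, 0, 1]
}}

```text
time: 17.87
eef_pos: [0.5627, -0.0629, 0.0059]
tcp_rot: [1.0, 0.02, -0.009, -0.001]
contact_force: [-16.9, -3.4, 8.6]
opening: -0.0
finger_force: 8.5
```

Request:
{"op": "arm_command", "data": {
  "series": [0.05, 0, -0.03, 0, 0, 0, 1, 0.1, 0, -0.06, 0, 0, 0, 1, 0.15, 0, -0.06, 0, 0, 0, 1, 0.15, 0, -0.06, 0, 0, 0, 1]
}}

```text
time: 18.2
eef_pos: [0.5629, -0.0628, 0.006]
tcp_rot: [1.0, 0.02, -0.011, -0.001]
contact_force: [-19.2, -4.9, 8.3]
opening: -0.0
finger_force: 9.8
```

A 19 N push is in the target band. I'll back off and look.

Request:
{"op": "arm_command", "data": {
  "series": [-0.4, 0, 0, 0, 0, 0, 1, -0.8, 0, 0, 0, 0, 0, 1, -1.2, 0, 0, 0, 0, 0, 1, -2, 0, 0, 0, 0, 0, 1, -3.5, 0, 0, 0, 0, 0, 1, -4, 0, -3, 0, 0, 0, 1, -4, 0, -6, 0, 0, 0, 1, -4, 0, -8, 0, 0, 0, 1, -4, 0, -8, 0, 0, 0, 1, -4, 0, -8, 0, 0, 0, 1]
}}

```text
time: 19.03
eef_pos: [0.5323, -0.065, 0.0906]
tcp_rot: [1.0, 0.019, 0.003, 0.001]
contact_force: [0.2, 0.4, -0.9]
opening: 0.001
finger_force: 0.0
```

```bash
python3 - <<'E'
from h import *
r=wrist(); cv2.imwrite("pics/w6.png",r["color"]); s=telemetry.get_state();print(s["eef_pos"],s["contact_force"])
E
```

```text
[ 0.5311 -0.0646  0.0889] [ 0.2766  0.523  -0.5273]
```

View pics/w6.png

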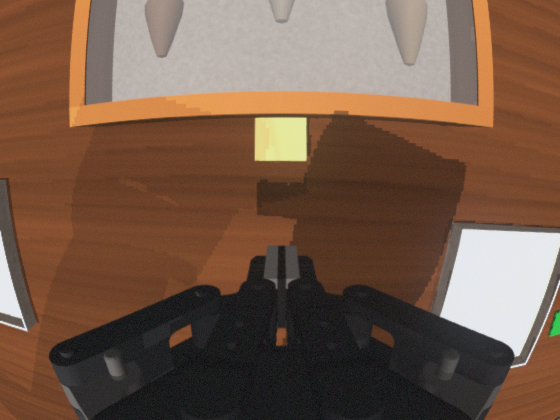

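The wedge is jammed square at the rail's middle: wedge centre column 281, rail middle about 282, butt at row 160 outside the rail. The arm is clear of everything.

```bash
python3 -c "
from plant import ctrl
print(ctrl.sign_off())"
```

```text
the job is handed in; nothing more can be done
None
```

The wedge is jammed flat and square under the middle of the front rail after a final push of about 19 N; it is let go, the arm is clear, and the job is handed in (no verdict was returned).

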